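Shut the hatch gate of the big rearing box

ROBOT

A 6-joint arm with a two-finger parallel gripper is mounted at the origin on the work surface. World frame = base frame: x ahead of the robot, y to its left, z up, the work surface at z = 0. Lengths are in m, angles in rad, forces in N, time in s.
With the tool pointing down it reaches from about 0.225 to 0.875 m from the base axis. Payload 3.4 kg.
Tool frame: the origin (TCP) lies at the very end of the fingers, on their centre line; the grasp point (between the pads) lies 19 mm behind it; z points along the fingers, y is the line along which they close (so a half turn about z gives the same grasp; the last joint's range is limited). The gripper opens to 85 mm and grips with 20 to 120 N. Pads are 22 mm wide; open, the fingers measure 114 mm over their backs; the gripper's body (76 mm by 85 mm) begins 54 mm behind the grasp point. The pads swing forward as they close: fully open they stand 13 mm farther back than shut.
Start: joints at [-1.235, 0.276, 1.505, -0, 1.361, -0.121], TCP at [0.254, -0.516, 0.231] pointing down, gripper open.
Joint ranges: [-2.89, 2.89], [-0.75, 2.08], [0.22, 2.7], [-1.18, 4.32], [0.11, 2.71], [-2.7, 2.7]. Speed limits (rad/s): [2.57, 2.57, 3.14, 3.14, 3.14, 3.14].

INTERFACE

Orientations are given as [roll, pitch, yaw] about the fixed x, y, z axes, in that order (R = Rz(yaw) Ry(pitch) Rx(roll)).
In Python, from plant import ctrl gives the robot as it stands.
- The arm moves only by the tool jog_arm, never from a script. Its argument "increments" is one flat list of numbers, 7 for each row, row after row: the opening, from -1 (shut) to 1 (fully open), then the shift along the tool's x, y, z in m, then the turn, a rotation vector about the tool's x, y, z in rad. In form: [grip, tx, ty, tz, wx, wy, wz, grip, tx, ty, tz, wx, wy, wz, ...]. A call has 1 to 20 rows; each row is the pose to reach, as a shift and turn from the pose commanded when the call began, along the tool's axes at that moment; what a row does not reach only later rows make up. A row lasts 1/10 s, in which the tool goes at most 50 mm and 8.59 degrees, less where a joint would pass 70% of its speed; a pose out of reach is approached as far as the arm can. A call with a gripper value outside its range is refused whole. The fingers move at their own pace and stop on an object; the grip force is fixed at half the most. Time passes only in rows, so rows that repeat a pose let the fingers close. It gives the time, the measured TCP pose, the force and the opening at its end, in the units of the state.
- ctrl.sense(): the state, without advancing time (a new reading comes with each control period).
- ctrl.grab_frame(name): name is "scene" or "top" or "wrist"; returns (picture, depth): 400x640x3 uint8, red, green, blue; 400x640 float32, m along the optical axis (not along the pixel's ray), 0 where there is no reading.
- ctrl.calibration(name): a dict with "K" (3x3 intrinsics, pixels), "world_to_cam" (4x4, takes a point from world to camera coordinates). Camera axes: x right, y up, looking along -z (the intrinsics and any distortion apply to the point x, -y, -z); pixel columns grow to the right and rows downward; lengths in m; the calibration is good to about 2 mm. A picture is of the moment at which its call begins: read the wrist's pose just before it. calibration takes no time and is no camera call; for the wrist camera it gives the pose at the moment of the call.
- ctrl.finish_job(): hands the job in, once; it reports no verdict.
Trained networks look in the newest picture that a camera, given by its name, has taken for a name from the list of things; names that differ only in an ending like _2 or _b are one class to them, and where a whole thing is asked for, a point or a joint stands for the part that bears it (a point fixed in the world has none). Each returns a list of dicts, best first, with "score" (0 to 1); they miss things now and then, are a little off and sometimes report something else, mostly with a low value. They report only what shows in the picture. A call takes as long as a camera call.
- ctrl.spot_in(target, camera): "bbox" ([left, top, width, height] in pixels, round what is visible of it).
- ctrl.cut_out(target, camera): "region" (400x640 bool, what is visible of it) and "bbox" ([left, top, width, height] in pixels, round what is visible of it).
The state is a dict: "t": time; "joints": joint angles; "joint_velocities": joint speeds; "joint_torque": joint torques, N m; "tcp_pos": TCP position; "ee_rot": TCP orientation; "force": force on the tool from outside, world axes, zero at the start; "wrist_torque": the same for the moment, N m; "grip_width": opening from 0.0 (shut) to 1.0 (fully open).
Only numpy, scipy, OpenCV 4.12 (cv2) and the standard library are available. Lean on these libraries where they do the work, as an engineer would, in place of code of your own. Each camera call takes 0.05 s, during which the arm holds its last target. There are 200 camera calls.

TASK

On the bench stand two clear rearing boxes, a big one and a small one, and the sliding hatch gate on each white lid has been left open. Push the big box's gate shut, away from the robot, until the spring catch beside it snaps in behind the gate's pin and holds it. Leave the small box's gate open as it is.

Things in the scene. Friction and masses are not known exactly. Their poses are not given: they have to be found in the camera images.
- big_tab (a point): Top centre of the upright tab on the big box's gate (box 240 x 180 mm, 110 high, fixed). Tab: 10 mm thick (x), 45 wide (y), 40 high, amid the 80 x 72 mm gate plate, whose top is 4.5 mm above the lid; this point is at z = 154.5 mm. x: level, the closing direction, away from the robot; y: left; z up. Free before and behind the tab. Rails 8 mm high at y = +-40; catch at y = 46 to 64, 17 high.
- big_gate (a joint): How far the big gate is open, m: 0 = home on its end stop; starts 0.060 to 0.088. It shuts towards +x of big_tab and stays where left. Friction is about 4 N; from 0.04 to 0.012 its side pin also bends the spring catch aside, about 10 N in all. At about 0.012 the catch snaps in behind the pin; below that it is shut and caught, with free play to the stop.
- big_catch (a joint): Deflection, rad, of the big box's spring catch: a dark steel leaf 50 mm long, 4 thick, 11 high, pivoted at its rear end on the lid left of the gate. 0 = at rest, to which it springs back by itself; bent aside up to about 0.12 while the gate's pin passes, and at 0 again once snapped in behind the pin.
- small_tab (a point): The same point, same axes, on the gate of the small box (180 x 130 mm, 75 high, fixed; this point at z = 119.5 mm). Its gate, tab and catch are of the same form and size, and it too starts open; it is to be left alone. The boxes stand side by side, either one on the left.

How it is judged:
At the end, for the whole second after the job is handed in: The big box's gate is shut to within 15 mm of its end stop, its spring catch has snapped back to rest (within 0.03 rad) behind the pin, and the small box's gate is within 15 mm of where it was at the start (value of joint big_gate below 0.015 m and value of joint big_catch below 0.03 rad and distance of small_tab from where it was at the start of the episode below 0.015 m); the robot touches nothing.
It fails at once if the small box's gate is moved by more than 15 mm (distance of small_tab from where it was at the start of the episode above 0.015 m).
It also fails if it takes over 29 s, if anything falls off the work surface, if the arm or the gripper's body presses on something with over 40 N, if the wrist force passes 120 N, or if a joint passes its speed limit or range.

## Working session

There is one attempt and no reset: what is moved stays moved. The work goes in short steps, Python scripts to look and compute and a tool call to move; the robot and the scene stay as the last step left them, time stands still between calls to the robot, and variables do not carry over. Pictures are saved under pics/ and viewed, on a budget of 10 in all, crops included, one or two more only if the job needs it, and the job is handed in when it is done.

Besides the shell and the picture viewer there is one more tool, called after "Emit:" as name(argument=value, ...) on one line, values as JSON. jog_arm: Moves the arm, as the interface text tells. Its arguments: {"type":"object","properties":{"increments":{"type":"array","items":{"type":"number"}}},"required":["increments"]}

```bash
mkdir -p pics
cat > h.py <<'E'
import numpy as np, cv2
from plant import ctrl
def save(n,im): cv2.imwrite('pics/'+n+'.png',im[...,::-1])
def world(cam,u,v,d,cal=None):
    c=cal or ctrl.calibration(cam); K=np.array(c['K']); T=np.linalg.inv(np.array(c['world_to_cam']))
    u,v,d=map(np.asarray,(u,v,d))
    x=(u-K[0,2])/K[0,0]*d; y=(v-K[1,2])/K[1,1]*d
    P=np.stack([x,-y,-d,np.ones_like(d)],-1)
    return (P@T.T)[...,:3]
E
python3 - <<'E'
from h import *
print(ctrl.sense())
for cam in ['top','scene']:
    im,d=ctrl.grab_frame(cam); save(cam+'0',im); np.save(cam+'0.npy',d)
    print(cam,ctrl.calibration(cam).keys(), np.round(ctrl.calibration(cam)['K'],1).tolist())
    for t in ['big_tab','small_tab']:
        for r in ctrl.cut_out(t,cam)[:3]:
            m=r['region']&(d>0); v,u=np.nonzero(m); P=world(cam,u,v,d[m])
            print(cam,t,round(r['score'],2),r['bbox'],m.sum(),np.round(np.median(P,0),3),np.round(np.percentile(P,[2,98],axis=0),3).tolist())
E
```

```text
{'t': 0.0, 'joints': array([-1.23496273e+00,  2.76572195e-01,  1.50612681e+00,  1.90685269e-05,
        1.36064928e+00, -1.21019942e-01]), 'joint_velocities': array([-0.00072682, -0.00087189,  0.00110654,  0.00032697,  0.00085382,
       -0.00029067]), 'joint_torque': array([-4.48388055e-04, -4.16773224e+01, -2.45808095e+01, -3.37391984e-04,
        1.11706104e-02,  8.50189508e-06]), 'tcp_pos': array([ 0.25346997, -0.51555167,  0.2304552 ]), 'ee_rot': array([-3.13985211e+00, -2.30453599e-04,  4.56849349e-01]), 'force': array([-0.26109598,  0.76287479,  0.47999096]), 'wrist_torque': array([-0.04201907, -0.00172907,  0.04832803]), 'grip_width': 1.0009265360272959}
top dict_keys(['K', 'world_to_cam']) [[381.6, 0.0, 314.9], [0.0, 381.6, 196.5], [0.0, 0.0, 1.0]]
top big_tab 0.58 [245.9, 185.7, 40.8, 33.1] 1000 [0.565 0.131 0.115] [[0.531, 0.095, 0.111], [0.608, 0.175, 0.155]]
scene dict_keys(['K', 'world_to_cam']) [[445.7, 0.0, 318.9], [0.0, 445.7, 202.5], [0.0, 0.0, 1.0]]
scene big_tab 0.78 [335.2, 172.8, 43.4, 38.5] 879 [0.572 0.124 0.116] [[0.53, 0.093, 0.112], [0.607, 0.179, 0.155]]
scene small_tab 0.61 [254.8, 253.8, 48.8, 52.0] 1237 [ 0.541 -0.14   0.081] [[0.497, -0.174, 0.076], [0.577, -0.096, 0.121]]
```

Run:
```python
from h import *
a=cv2.imread('pics/top0.png')[130:300,190:430]; cv2.imwrite('pics/top0c.png',cv2.resize(a,None,fx=3.3,fy=3.3,interpolation=cv2.INTER_CUBIC))
for cam in ['top','scene']:
    d=np.load(cam+'0.npy'); v,u=np.nonzero(d>0); P=world(cam,u,v,d[v,u])
    for n,lo,hi,box in [('tab',.140,.165,(.5,.65,.06,.22)),('stab',.105,.13,(.47,.62,-.2,-.06)),('lid',.1,.125,(.3,.9,0,.4))]:
        m=(P[:,2]>lo)&(P[:,2]<hi)&(P[:,0]>box[0])&(P[:,0]<box[1])&(P[:,1]>box[2])&(P[:,1]<box[3])
        Q=P[m]
        if len(Q)<5: continue
        r=cv2.minAreaRect((Q[:,:2]*1000).astype(np.float32)); print(cam,n,m.sum(),np.round(Q.mean(0),4),'z',np.round(np.percentile(Q[:,2],[5,50,95]),4),r)
        if n=='tab': print(np.round(np.c_[u[m],v[m],Q*1000][::max(1,len(Q)//25)],0).astype(int).tolist())
```

```text
top tab 105 [0.5684 0.1294 0.1526] z [0.1439 0.1537 0.1562] ((569.28076171875, 129.71292114257812), (44.16104507446289, 10.330809593200684), 82.78043365478516)
[[258, 196, 576, 151, 154], [262, 196, 575, 142, 155], [260, 197, 573, 146, 156], [264, 197, 573, 138, 153], [268, 197, 573, 128, 155], [272, 197, 573, 119, 155], [260, 198, 571, 146, 156], [264, 198, 571, 137, 155], [268, 198, 570, 128, 155], [272, 198, 570, 119, 154], [276, 198, 570, 110, 152], [260, 199, 569, 147, 153], [264, 199, 568, 137, 156], [268, 199, 568, 128, 156], [272, 199, 568, 119, 155], [276, 199, 568, 110, 155], [261, 200, 566, 144, 156], [265, 200, 566, 135, 155], [269, 200, 566, 126, 152], [273, 200, 566, 117, 153], [277, 200, 566, 108, 151], [264, 201, 566, 139, 144], [268, 201, 564, 129, 149], [272, 201, 564, 119, 153], [276, 201, 563, 110, 154], [273, 202, 563, 118, 144], [277, 202, 563, 109, 144]]
top stab 97 [ 0.5376 -0.1326  0.1172] z [0.1085 0.1181 0.1207] ((538.482177734375, -133.47015380859375), (10.372504234313965, 45.041290283203125), 5.529428482055664)
top lid 6913 [0.5878 0.1253 0.1109] z [0.107
[... 748 characters left out ...]
87, 572, 119, 155], [349, 188, 561, 110, 153], [353, 188, 569, 114, 155], [357, 188, 573, 128, 142], [351, 189, 567, 109, 155], [355, 189, 571, 121, 145], [349, 190, 565, 104, 155], [353, 190, 570, 113, 150], [348, 191, 562, 105, 149], [352, 191, 570, 109, 150], [348, 192, 562, 104, 146], [352, 192, 570, 108, 147], [350, 193, 567, 105, 145], [349, 194, 565, 104, 141]]
scene stab 138 [ 0.5388 -0.1396  0.1167] z [0.1071 0.1183 0.1219] ((537.3178100585938, -137.9271697998047), (10.871831893920898, 44.33051300048828), 5.497514724731445)
scene lid 6051 [0.5936 0.1139 0.1114] z [0.1069 0.1108 0.1183] ((686.7666015625, 111.70938110351562), (184.88864135742188, 449.7422790527344), 82.83829498291016)
```

View pics/top0c.png

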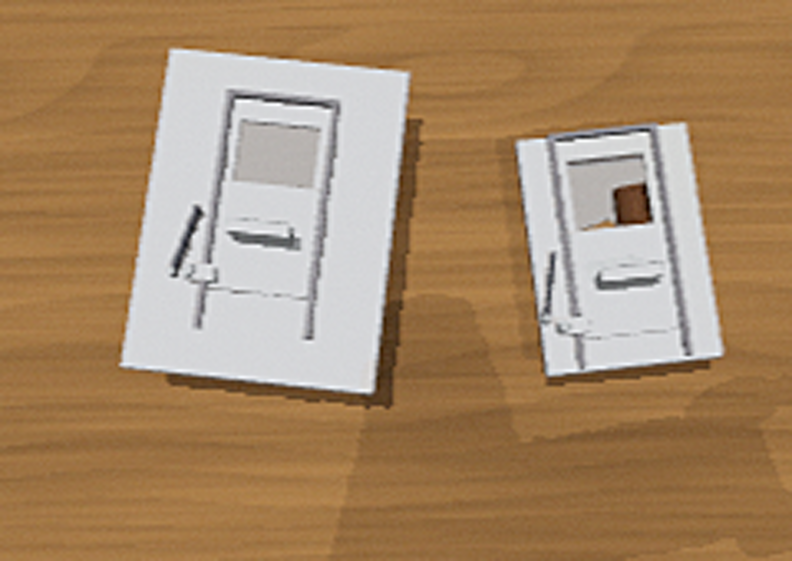

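View pics/scene0.png

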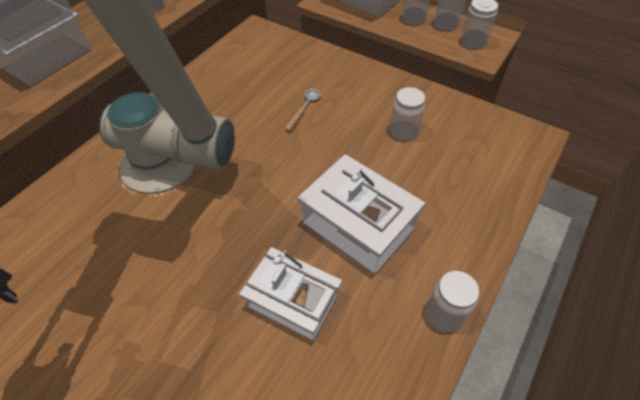

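The top view shows the big box on the left, with its tab near full-frame pixel (268,199). The small box is on the right. The depth data puts big_tab at about (0.5685, 0.128, 0.154), matching the expected height, with the closing direction at about -7.5° yaw. I'll go above the near side of the tab with the fingers shut.

```bash
cat >> h.py <<'E'
from scipy.spatial.transform import Rotation as Ro
YAW=-0.13; TAB=np.array([.5685,.128]); C=np.array([np.cos(YAW),np.sin(YAW)]); L=np.array([-C[1],C[0]])
def delta(along,left,z):
    s=ctrl.sense(); R=Ro.from_euler('xyz',s['ee_rot']); g=Ro.from_euler('xyz',[np.pi,0,YAW+np.pi/2])
    p=np.r_[TAB+along*C+left*L,z]
    return np.round(R.inv().apply(p-s['tcp_pos']),4), np.round((R.inv()*g).as_rotvec(),4), p
E
python3 -c "
from h import *
print(delta(-.050,0,.20))"
```

```text
(array([ 0.525 , -0.4667,  0.0313]), array([-4.00e-04, -3.00e-04, -9.84e-01]), array([0.51892191, 0.13448171, 0.2       ]))
```

Emit:
jog_arm(increments=[-1,0.525,-0.467,0.02,0,0,-0.984,-1,0.525,-0.467,0.02,0,0,-0.984,-1,0.525,-0.467,0.02,0,0,-0.984,-1,0.525,-0.467,0.02,0,0,-0.984,-1,0.525,-0.467,0.02,0,0,-0.984,-1,0.525,-0.467,0.02,0,0,-0.984,-1,0.525,-0.467,0.02,0,0,-0.984,-1,0.525,-0.467,0.02,0,0,-0.984,-1,0.525,-0.467,0.02,0,0,-0.984,-1,0.525,-0.467,0.02,0,0,-0.984,-1,0.525,-0.467,0.02,0,0,-0.984,-1,0.525,-0.467,0.02,0,0,-0.984,-1,0.525,-0.467,0.02,0,0,-0.984,-1,0.525,-0.467,0.02,0,0,-0.984,-1,0.525,-0.467,0.031,0,0,-0.984,-1,0.525,-0.467,0.031,0,0,-0.984,-1,0.525,-0.467,0.031,0,0,-0.984,-1,0.525,-0.467,0.031,0,0,-0.984])

```text
t: 2.1
tcp_pos: [0.5185, 0.1332, 0.2006]
ee_rot: [3.142, 0.001, 1.439]
force: [0.4, -0.8, 0.4]
grip_width: -0.0
```

Run:
```python
from h import *
s=ctrl.sense(); print(s['t'],s['tcp_pos'],s['ee_rot'],s['grip_width'])
cal=ctrl.calibration('wrist'); im,d=ctrl.grab_frame('wrist'); save('w1',im)
v,u=np.nonzero(d>0); P=world('wrist',u,v,d[v,u],cal)
m=(P[:,2]>.147)&(P[:,2]<.160)&(np.hypot(P[:,0]-TAB[0],P[:,1]-TAB[1])<.05); Q=P[m]
print(m.sum(),Q.mean(0) if m.any() else '', cv2.minAreaRect((Q[:,:2]*1000).astype(np.float32)) if m.sum()>5 else '')
print(delta(-.045,0,.128))
```

```text
2.1 [0.51846142 0.13318405 0.20057003] [3.14154255e+00 5.81589172e-04 1.43902801e+00] -0.00025458018264977233
1327 [0.56859946 0.12854739 0.15435392] ((569.2078247070312, 126.99016571044922), (44.73709487915039, 10.282723426818848), 82.34329223632812)
(array([0.0014, 0.005 , 0.0728]), array([ 0.0007,  0.0003, -0.002 ]), array([0.52387971, 0.13383354, 0.128     ]))
```

View pics/w1.png

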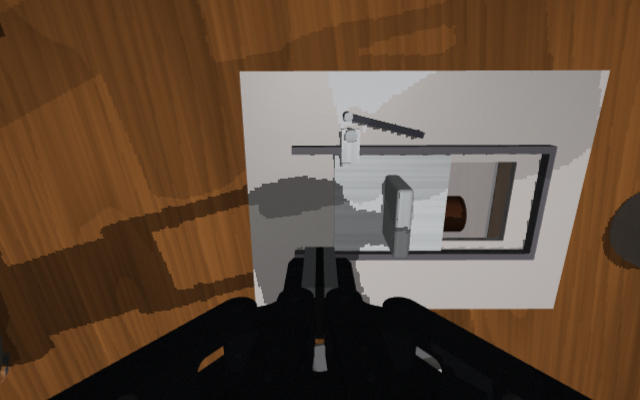

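The wrist view shows the tab upright at pixel (400,210), the pin and catch at (350–420,115–150), and a free floor in front of the tab. It gives the tab at (0.569, 0.128), yaw about -7.6°, which agrees with the first measurement. Next I descend and push most of the way.

Emit:
jog_arm(increments=[-1,0.001,0.005,0.04,0,0,0,-1,0.001,0.005,0.065,0,0,0,-1,0.001,0.005,0.072,0,0,0,-1,0.001,0.005,0.072,0,0,0,-1,0.001,0.015,0.072,0,0,0,-1,0.001,0.025,0.072,0,0,0,-1,0.001,0.03,0.072,0,0,0,-1,0.001,0.035,0.072,0,0,0,-1,0.001,0.04,0.072,0,0,0,-1,0.001,0.045,0.072,0,0,0,-1,0.001,0.05,0.072,0,0,0,-1,0.001,0.055,0.072,0,0,0,-1,0.001,0.06,0.072,0,0,0,-1,0.001,0.065,0.072,0,0,0,-1,0.001,0.07,0.072,0,0,0,-1,0.001,0.075,0.072,0,0,0,-1,0.001,0.075,0.072,0,0,0])

```text
t: 3.85
tcp_pos: [0.5914, 0.1261, 0.1283]
ee_rot: [-3.137, 0.0, 1.441]
force: [-7.9, 0.5, 6.5]
grip_width: -0.002
```

Run:
```python
from h import *
s=ctrl.sense(); print(s['t'],s['tcp_pos'],s['ee_rot'],s['force'],'along',(s['tcp_pos'][:2]-TAB)@C,(s['tcp_pos'][:2]-TAB)@L)
cal=ctrl.calibration('wrist'); im,d=ctrl.grab_frame('wrist'); save('w2',im)
v,u=np.nonzero(d>0); P=world('wrist',u,v,d[v,u],cal)
a=(P[:,:2]-TAB)@C; l=(P[:,:2]-TAB)@L
m=(P[:,2]>.147)&(P[:,2]<.160)&(a>0.005)&(a<.1)&(abs(l)<.03); print('tab',m.sum(),np.percentile(a[m],[2,50,98]) if m.any() else '')
m=(abs(l-0.02)<.01)&(P[:,2]>.09)
for x in np.arange(.06,.17,.004):
    k=m&(abs(a-x)<.002); print(round(x,3),k.sum(),np.round(np.median(P[k,2]),4) if k.any() else '',end=' | ')
```

```text
3.85 [0.59139172 0.12609733 0.12827765] [-3.13684626e+00  4.26633512e-04  1.44084306e+00] [-7.92759083  0.49011192  6.52579427] along 0.022945204405235668 0.001080929487191648
tab 2640 [0.01167665 0.03875849 0.04687142]
0.06 1142 0.1916 | 0.064 1314 0.1976 | 0.068 1372 0.2017 | 0.072 1143 0.2037 | 0.076 924 0.2058 | 0.08 678 0.2067 | 0.084 108 0.211 | 0.088 248 0.11 | 0.092 296 0.1108 | 0.096 303 0.1108 | 0.1 297 0.1108 | 0.104 610 0.1126 | 0.108 268 0.1187 | 0.112 21 0.1113 | 0.116 293 0.1109 | 0.12 292 0.1109 | 0.124 301 0.1109 | 0.128 291 0.1108 | 0.132 296 0.1108 | 0.136 298 0.1109 | 0.14 60 0.1106 | 0.144 0  | 0.148 0  | 0.152 0  | 0.156 0  | 0.16 0  | 0.164 0  | 0.168 0  |
```

View pics/w2.png

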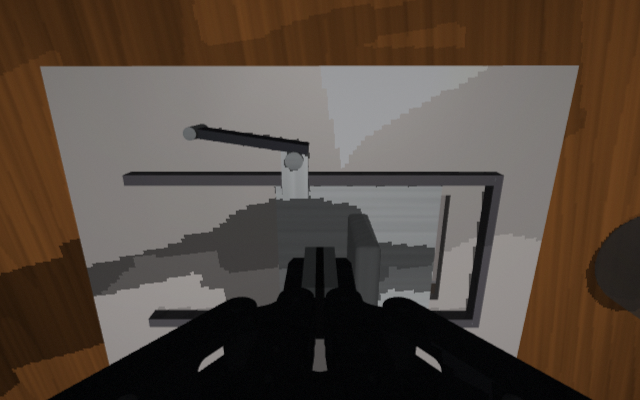

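The gate has moved about 42 mm. In the wrist view the pin at pixel (293,160) is bending the leaf near its free end (305,148), and the stop bar is about 20 mm beyond the plate. I'll push on gently by about 20 mm.

Emit:
jog_arm(increments=[-1,0,0.003,0,0,0,0,-1,0,0.006,0,0,0,0,-1,0,0.009,0,0,0,0,-1,0,0.012,0,0,0,0,-1,0,0.014,0,0,0,0,-1,0,0.016,0,0,0,0,-1,0,0.018,0,0,0,0,-1,0,0.019,0,0,0,0,-1,0,0.019,0,0,0,0])

```text
t: 4.8
tcp_pos: [0.6125, 0.1234, 0.1282]
ee_rot: [3.141, -0.0, 1.441]
force: [-3.6, 1.3, 0.9]
grip_width: -0.001
```

```bash
cat > look.py <<'E'
from h import *
import sys
s=ctrl.sense(); print(s['t'],s['tcp_pos'],s['force'],'along',(s['tcp_pos'][:2]-TAB)@C,(s['tcp_pos'][:2]-TAB)@L)
cal=ctrl.calibration('wrist'); im,d=ctrl.grab_frame('wrist'); save(sys.argv[1],im)
v,u=np.nonzero(d>0); P=world('wrist',u,v,d[v,u],cal); P=P[P[:,2]<.16]
a=(P[:,:2]-TAB)@C; l=(P[:,:2]-TAB)@L
m=(P[:,2]>.150)&(P[:,2]<.158)&(a>0.025)&(a<.1)&(abs(l)<.03); print('tab',m.sum(),np.percentile(a[m],[2,50,98]) if m.any() else '')
E
python3 look.py w3
```

```text
4.8 [0.61247329 0.12343969 0.12818687] [-3.58798039  1.29340066  0.88215606] along 0.04419340707620792 0.0011786047659108033
tab 2140 [0.03309254 0.06143359 0.06814695]
```

View pics/w3.png

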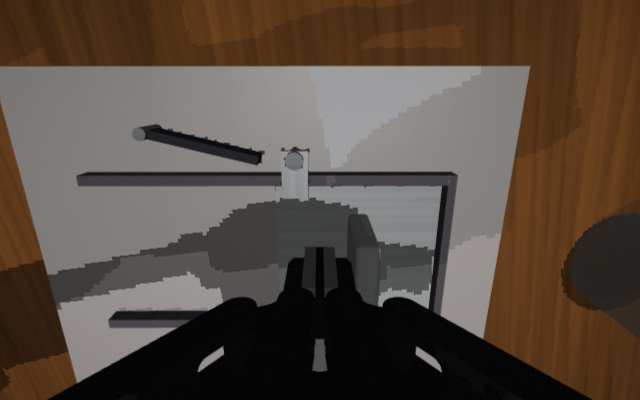

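The catch has snapped: the leaf tip at pixel (262,157) is back at rest behind the pin (293,160), the plate is almost at its stop, and the force has dropped to 3.6 N. I'll back off and lift.

Emit:
jog_arm(increments=[-1,0,-0.008,0,0,0,0,-1,0,-0.02,0,0,0,0,-1,0,-0.025,-0.02,0,0,0,-1,0,-0.025,-0.06,0,0,0,-1,0,-0.025,-0.1,0,0,0,-1,0,-0.025,-0.1,0,0,0,-1,0,-0.025,-0.1,0,0,0])

```text
t: 5.55
tcp_pos: [0.5875, 0.1266, 0.2296]
ee_rot: [3.138, -0.0, 1.441]
force: [-0.6, -0.4, -0.2]
grip_width: -0.001
```

```bash
python3 look.py w4
python3 - <<'E'
from h import *
for cam in ['top','scene']:
    im,d=ctrl.grab_frame(cam); v,u=np.nonzero(d>0); P=world(cam,u,v,d[v,u])
    m=(P[:,2]>.105)&(P[:,2]<.13)&(P[:,0]>.47)&(P[:,0]<.62)&(P[:,1]>-.2)&(P[:,1]<-.06)
    print(cam,m.sum(),P[m].mean(0))
E
```

```text
5.55 [0.58752392 0.12659398 0.22958292] [-0.57791277 -0.40378836 -0.15353755] along 0.01904565892125358 0.0010719961637550872
tab 941 [0.058814   0.06326552 0.06842724]
top 98 [ 0.53760091 -0.13279151  0.11702536]
scene 134 [ 0.53883393 -0.13950306  0.1173764 ]
```

View pics/w4.png

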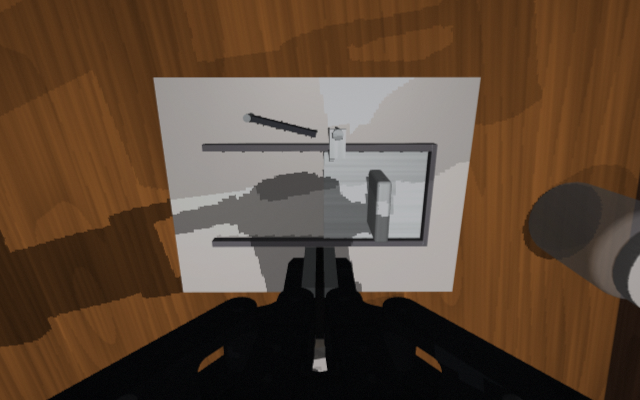

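The gate is shut, with its plate at the frame (pixel 425,195), and the catch tip (317,134) rests behind the pin (338,133). The small tab has not moved and the tool is clear, so I'm handing in.

```bash
python3 -c "
from plant import ctrl
print(ctrl.finish_job())"
```

```text
the job is handed in; nothing more can be done
None
```

The big box's gate is shut and its catch has snapped in behind the pin. I pushed the tab about 63 mm along the closing direction with the closed fingertips, then backed off and lifted clear. I handed the job in shortly after t = 5.55 s; the hand-in reports no verdict.

- **Big gate:** the last wrist view shows the plate within a few millimetres of its stop. That opening is read from the depth picture and the image, as I had no direct joint reading.
- **Catch:** the leaf is straight again with its tip behind the pin, and the push force fell from about 8 N to 3.6 N by the end of the push.
- **Small gate:** its tab is within 1 mm of where it started in both fixed cameras.
- **Robot:** the tool is about 75 mm above the tab and the measured force is about zero.

No check failed. The two fixed cameras differ by about 7 mm in y on the small tab. That offset was the same before and after, so it does not affect the comparison.

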